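# Pack the clip-top storage box and clamp its lid

## Task

Put the lemon and the tomato into the storage box, then close its lid, and lastly swing the wire bail up and over the closed lid, past its dead centre, until it snaps down against its stop and clamps the lid. Leave everything else on the worktop where it is.

Things in the scene. Friction and masses are not known exactly. Their poses are not given: they have to be found in the camera images.
- box: White stoneware storage box with a vaulted wooden lid and a steel wire bail, fixed to the worktop: outside 104 mm deep (its x) by 196 mm wide (its y), body 78 mm high, walls and floor 6 mm thick, so inside 92 x 184 x 72 mm. Origin at the centre of its underside on the worktop; its -x face is the front, turned roughly to the robot; z up.
- box_in (a point): Centre of the box's inner floor, 6 mm above the worktop; axes as the box.
- lid_hinge (a point): Middle of the lid's hinge line, which runs along the box's y at the back (+x) rim: 52 mm behind the box's centre and 80 mm above the worktop. Fixed to the box.
- lid_front (a point): Middle of the lid's front edge, 104 mm from the hinge line when seen square to it. Here the lid is about 8 mm thick; its outer side rises as a vault to 24 mm above its underside half-way to the hinge, with two small steel cam strips on top, 60 mm left and right of the middle. The lid is 196 mm wide.
- lid (a joint): Lid angle in rad: 0 shut on the rim, larger is more open, stop at 1.12. It starts at about 1, leaning forward over the mouth toward the robot, so that the mouth is reached only with the tool tilted (hand leaning back toward the robot), some 30 degrees. A stiff hinge keeps it where it is left; 1 to 2 N at the front edge closes it. It closes when pushed on its outer (rear, upper) side near the front edge, forward and down.
- bail_pivot (a point): Middle of the bail's pivot line, along the box's y, at the box's centre and 14 mm above the worktop. A short spring strut sits outside the box's right (-y) wall and works the bail. A wall cabinet hangs behind and above the box, its underside about 0.5 m above the worktop: lean the hand back toward the robot when working high over the back of the box.
- bail_grip (a point): Centre of the bail's grip: a wooden barrel 17 mm in diameter and 36 mm long (along the box's y), set on a short steel plate in the middle of the crossbar, on its outer side; 126 mm from the pivot line. The bail is a U of 7 mm steel wire, 217 mm wide over all, its crossbar 97 mm from the pivot line. Pinched firmly by its two ends, the barrel turns between the fingers.
- bail (a joint): Bail angle in rad: 0 is lowest, when its arms rise forward (toward the robot) from the pivot at 0.2 rad above level; growing values swing it up and back over the lid. At 1.37 it stands upright: dead centre; at 1.82 it lies against its stop behind dead centre, clamped. A spring resists up to dead centre (about 4 N at the grip) and then drives it on to the stop; let go too early it may fall back. The crossbar passes 3 mm above the shut lid's vault; it cannot pass an open lid.
- lemon_c (a point): Centre of the lemon (half-way up): 72 mm long (its x), 57 mm wide (its y), 58 mm high, lying loose on the worktop or on the sink's draining board, which is level with it.
- tomato_c (a point): Centre of the tomato (half-way up): about 65 mm across and 66 mm high, standing loose on the worktop or on the sink's draining board, which is level with it.
- onion: an onion, 78 mm wide and 85 mm tall, loose bystander; origin under its centre
- spice_jar: a spice jar with a red cap, 45 mm across, 106 mm tall, loose bystander; origin at the centre of its underside
- peeler: a peeler with an orange handle, 170 mm long, 18 mm high, loose bystander lying flat; origin under its middle
- lemon: The lemon as a body; origin at the middle of the underside it starts on, 29 mm below its centre.
- tomato: The tomato as a body; origin at the middle of the underside it starts on, 33 mm below its centre.

How it is judged (in metres and radians):
On the way, in this order (a step that is already met when the one before it is completed fails the run):
1. the lemon and the tomato are both inside the box, with the lid still open (x of lemon_c in the frame of box_in between -0.047 and 0.047 m and y of lemon_c in the frame of box_in between -0.093 and 0.093 m and z of lemon_c in the frame of box_in between 0 and 0.06 m and x of tomato_c in the frame of box_in between -0.047 and 0.047 m and y of tomato_c in the frame of box_in between -0.093 and 0.093 m and z of tomato_c in the frame of box_in between 0 and 0.06 m and value of joint lid above 0.3 rad), for 0.2 s.
2. the lid is shut over them and the bail not yet past dead centre (x of lemon_c in the frame of box_in between -0.047 and 0.047 m and y of lemon_c in the frame of box_in between -0.093 and 0.093 m and z of lemon_c in the frame of box_in between 0 and 0.06 m and x of tomato_c in the frame of box_in between -0.047 and 0.047 m and y of tomato_c in the frame of box_in between -0.093 and 0.093 m and z of tomato_c in the frame of box_in between 0 and 0.06 m and value of joint lid below 0.05 rad and value of joint bail below 1.3 rad), for 0.2 s.
3. the bail has been swung past dead centre to its stop (value of joint bail above 1.7 rad and value of joint lid below 0.05 rad), for 0.2 s.
At the end, for the whole second after the job is handed in: Lemon and tomato lie at rest inside the box, the lid is shut (within 0.05 rad) and the bail lies behind dead centre at its stop (joint above 1.7 of 1.82 rad) (all of step 3 and x of lemon_c in the frame of box_in between -0.047 and 0.047 m and y of lemon_c in the frame of box_in between -0.093 and 0.093 m and z of lemon_c in the frame of box_in between 0 and 0.06 m and x of tomato_c in the frame of box_in between -0.047 and 0.047 m and y of tomato_c in the frame of box_in between -0.093 and 0.093 m and z of tomato_c in the frame of box_in between 0 and 0.06 m and linear speed of each of lemon, tomato below 0.05 m/s); the robot touches nothing.
It fails at once if the onion is moved by more than 30 mm (distance of onion from where it was at the start of the episode above 0.03 m).
It fails at once if the spice jar is moved by more than 30 mm (distance of spice_jar from where it was at the start of the episode above 0.03 m).
It fails at once if the peeler is moved by more than 30 mm (distance of peeler from where it was at the start of the episode above 0.03 m).
It also fails if it takes over 72 s, if anything falls off the work surface, if the arm or the gripper's body presses on something with over 40 N, if the wrist force passes 120 N, or if a joint passes its speed limit or range.

## Robot

A 6-joint arm with a two-finger parallel gripper is mounted at the origin on a cart in front of the work surface, level with it; the furniture and walls round the work are solid. World frame = base frame: x ahead of the robot, y to its left, z up, the work surface at z = 0. Lengths are in mm, angles in rad, forces in N, time in s.
With the tool pointing down it reaches from about 275 to 750 mm from the base axis. Payload 10.2 kg.
Tool frame: the origin (TCP) lies at the very end of the fingers, on their centre line; the grasp point (between the pads) lies 19 mm behind it; z points along the fingers, y is the line along which they close (so a half turn about z gives the same grasp; the last joint's range is limited). The gripper opens to 85 mm and grips with 20 to 120 N. Pads are 22 mm wide; open, the fingers measure 114 mm over their backs; the gripper's body (76 mm by 85 mm) begins 54 mm behind the grasp point. The pads swing forward as they close: fully open they stand 13 mm farther back than shut.
Start: joints at [1.054, 0.313, 1.498, -0, 1.331, -0.223], TCP at [152.048, 502.506, 231.294] pointing down, gripper open.
Joint ranges: [-2.94, 2.94], [-0.97, 2.17], [0.19, 2.56], [-1.23, 4.37], [0.02, 3.11], [-2.88, 2.88]. Speed limits (rad/s): [2.39, 2.39, 3.01, 3.14, 3.14, 3.14].

## Interface

Orientations are given as a unit quaternion [w, x, y, z].
In Python, from rig import ctrl gives the robot as it stands.
- The arm moves only by the tool step_arm, never from a script. Its argument "increments" is a list of rows, each a list of 3 entries, a list of its own where there are three numbers: the shift along the tool's x, y, z in cm, then the turn, a rotation vector about the tool's x, y, z in degrees, then the opening in per cent of the stroke, from 0 (shut) to 100 (fully open). A call has 1 to 8 rows; each row is the pose to reach, as a shift and turn from the pose commanded when the call began, along the tool's axes at that moment; what a row does not reach only later rows make up. A row lasts 1/8 s, in which the tool goes at most 62.5 mm and 10.7 degrees, less where a joint would pass 70% of its speed; a pose out of reach is approached as far as the arm can. A call with a gripper value outside its range is refused whole. The fingers move at their own pace and stop on an object; "squeeze" is the grip in N (left out, the last holds). Time passes only in rows, so rows that repeat a pose let the fingers close. It gives the time, the measured TCP pose, the force, the opening and the grip force at its end, in the units of the state.
- ctrl.sense(): the state, without advancing time (a new reading comes with each control period).
- ctrl.capture(name): name is "side" or "top" or "wrist"; returns a dict with "img" (420x560x3 uint8, red, green, blue), "fx", "fy", "cx", "cy" (pixels), "k1" (the pictures are not rectified: a ray, as slopes to the right and down, at radius r is drawn at 1 + k1 r^2 times it, then the intrinsics apply), "extrinsics" (4x4, takes a point from camera to world coordinates). Camera axes: x right, y down, z forward; pixel columns grow to the right and rows downward; lengths in mm; the calibration is good to about 2 mm. A picture is of the moment at which its call begins. There is no depth.
- ctrl.finish_job(): hands the job in; it is judged then, once.
The state is a dict: "time_s": time; "joints": joint angles; "dq": joint speeds; "tau": joint torques, N m; "eef_pos": TCP position; "ee_rot": TCP orientation; "force": force on the tool from outside, world axes, zero at the start; "wrist_torque": the same for the moment, N m; "grip_width": opening from 0.0 (shut) to 1.0 (fully open); "grip_force": force on a finger pad.
Only numpy, scipy, OpenCV 4.12 (cv2) and the standard library are available. Lean on these libraries where they do the work, as an engineer would, in place of code of your own. Each camera call takes 0.05 s, during which the arm holds its last target. There are 200 camera calls.

## Working session

There is one attempt and no reset: what is moved stays moved. The work goes in short steps, Python scripts to look and compute and a tool call to move; the robot and the scene stay as the last step left them, time stands still between calls to the robot, and variables do not carry over. Pictures are saved under pics/ and viewed, at most 10 in all, crops included, and the job is handed in when it is done.

Besides the shell and the picture viewer there is one more tool, called after "Emit:" as name(argument=value, ...), one argument or row to a line, values as JSON. step_arm: Moves the arm, as the interface text tells. Its arguments: {"type":"object","properties":{"increments":{"type":"array"},"squeeze":{"type":"number"}},"required":["increments"]}

```bash
ls; mkdir -p pics
cat > h.py <<'E'
import numpy as np, cv2
from scipy.spatial.transform import Rotation as R
from rig import ctrl
def cap(n,f):
    c=ctrl.capture(n); cv2.imwrite('pics/'+f+'.png',cv2.cvtColor(c['img'],cv2.COLOR_RGB2BGR)); np.savez('pics/'+f,**{k:np.array(v) for k,v in c.items()}); return c
def ray(c,u,v):
    d=np.array([(u-c['cx'])/c['fx'],(v-c['cy'])/c['fy']]); s=d.copy()
    for _ in range(20): s=d/(1+c['k1']*(s@s))
    E=np.array(c['extrinsics']); w=E[:3,:3]@np.r_[s,1]; return E[:3,3],w
def atz(c,u,v,z):
    o,w=ray(c,u,v); return o+w*(z-o[2])/w[2]
def proj(c,P):
    E=np.array(c['extrinsics']); p=(np.atleast_2d(P)-E[:3,3])@E[:3,:3]; s=p[:,:2]/p[:,2:]
    s=s*(1+c['k1']*(s**2).sum(1,keepdims=True)); return s*[c['fx'],c['fy']]+[c['cx'],c['cy']]
def load(f): return dict(np.load('pics/'+f+'.npz'))
E
python3 - <<'E'
from h import *
for n in ['top','side']:
    c=cap(n,n+'0'); print(n,c['fx'],c['k1'],np.round(c['extrinsics'],3).tolist())
print(ctrl.sense())
E
```

```text
pics
top 512.131129256856 -0.10713631806891855 [[0.017, -0.981, 0.191, 275.854], [-1.0, -0.019, -0.01, -101.199], [0.013, -0.191, -0.982, 1503.354], [0.0, 0.0, 0.0, 1.0]]
side 491.49630725850915 0.013759964337982038 [[0.859, -0.33, 0.393, 64.682], [-0.512, -0.584, 0.629, -901.679], [0.022, -0.741, -0.671, 929.793], [0.0, 0.0, 0.0, 1.0]]
{'time_s': 0.1, 'joints': array([ 1.05356705e+00,  3.13374920e-01,  1.49835209e+00,  1.24819361e-05,
        1.33099359e+00, -2.23414646e-01]), 'dq': array([ 5.31015537e-05, -3.97293370e-03, -1.03097556e-03,  6.71239943e-04,
        1.04432285e-04, -1.46882418e-03]), 'tau': array([ 3.59566271e-03, -4.12894893e+01, -2.60140014e+01, -1.52336997e-04,
        3.01929162e-03, -3.85931969e-05]), 'eef_pos': array([151.94491004, 502.29659846, 230.8054855 ]), 'ee_rot': array([-2.09761746e-04,  1.46380912e-01,  9.89228139e-01, -5.23549253e-04]), 'force': array([ 0.90752943, -1.16857203, -0.3799732 ]), 'wrist_torque': array([-0.04164681,  0.00286247,  0.04556705]), 'grip_force': 0.0, 'grip_width': 1.0021198518692014}
```

View pics/top0.png

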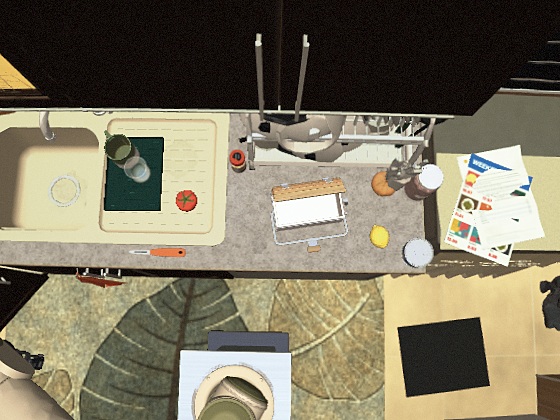

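View pics/side0.png

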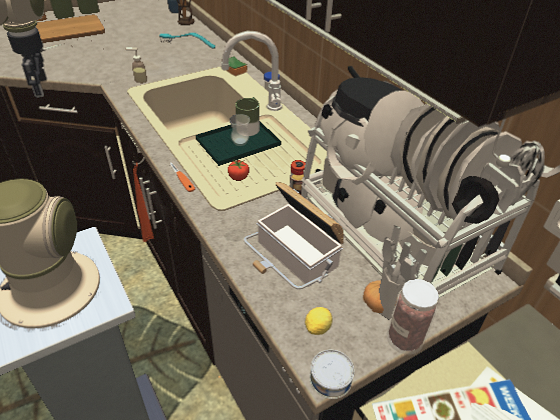

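The top view shows tomato (186,201), lemon (380,237), box around (310,213), with the lid at (308,187) and the bail grip at (313,247). The spice jar is at (238,160), onion at (383,184) and peeler at (160,252). The side view shows lemon (319,320), tomato (238,170) and the box mouth at (300,243).

Run:
```python
from h import *
T=load('top0');S=load('side0')
def cen(c,box,lo,hi):
    u0,v0,u1,v1=box; hsv=cv2.cvtColor(c['img'],cv2.COLOR_RGB2HSV)[v0:v1,u0:u1]
    m=cv2.inRange(hsv,lo,hi)
    n,l,st,ce=cv2.connectedComponentsWithStats(m); i=1+st[1:,4].argmax(); m=(l==i).astype(np.uint8)
    pts=cv2.findContours(m,0,1)[0][0]; e=cv2.fitEllipse(pts)
    return st[i],ce[i]+[u0,v0],(e[0][0]+u0,e[0][1]+v0),e[1:]
def tri(a,b):
    o1,d1=a;o2,d2=b; A=np.c_[d1,-d2]; t=np.linalg.lstsq(A,o2-o1,rcond=None)[0]
    p,q=o1+t[0]*d1,o2+t[1]*d2; return np.round((p+q)/2,1),round(np.linalg.norm(p-q),1)
Y=((20,120,80),(35,255,255)); Rd=((0,150,60),(8,255,255))
for nm,b1,b2,(lo,hi) in [('lemon',(360,215,405,260),(295,295,345,345),Y),('tomato',(170,183,205,218),(220,150,255,190),Rd)]:
    a=cen(T,b1,lo,hi); b=cen(S,b2,lo,hi); print(nm,a,b)
    print(tri(ray(T,*a[2]),ray(S,*b[2])), atz(T,*a[2],30),atz(S,*b[2],30))
a=T['img'][165:260,255:365]; b=S['img'][170:295,235:355]
a=cv2.resize(a,(396*1,342),interpolation=cv2.INTER_CUBIC)  # x3.6
b=cv2.resize(b,(384,400),interpolation=cv2.INTER_CUBIC)   # x3.2
o=np.zeros((400,784,3),np.uint8); o[:342,:396]=a; o[:,400:]=b
cv2.imwrite('pics/crop.png',o[...,::-1])
```

```text
lemon (array([ 10,  10,  19,  23, 341], dtype=int32), array([378.9941349 , 236.26099707]), (378.9811763763428, 236.21643447875977), ((17.837047576904297, 22.44310188293457), 160.47244262695312)) (array([ 10,  12,  27,  28, 589], dtype=int32), array([318.11035654, 320.28183362]), (318.108060836792, 320.293737411499), ((24.932605743408203, 28.159183502197266), 35.03187561035156))
(array([ 482.5, -412.2,   32.2]), np.float64(1.4)) [ 483.45001085 -412.99769483   30.        ] [ 482.82484463 -410.81744996   30.        ]
tomato (array([  6,   8,  21,  20, 265], dtype=int32), array([186.18113208, 200.86037736]), (185.99263668060303, 200.41579246520996), ((19.684307098388672, 20.290979385375977), 79.72422790527344)) (array([  8,  11,  21,  19, 273], dtype=int32), array([238.00732601, 171.19047619]), (237.79683876037598, 170.63077926635742), ((17.460044860839844, 20.42900848388672), 95.07675170898438))
(array([579.2, 155.5,  25.3]), np.float64(1.9)) [579.18160461 154.35704794  30.        ] [575.59182527 150.12313189  30.        ]
```

View pics/crop.png

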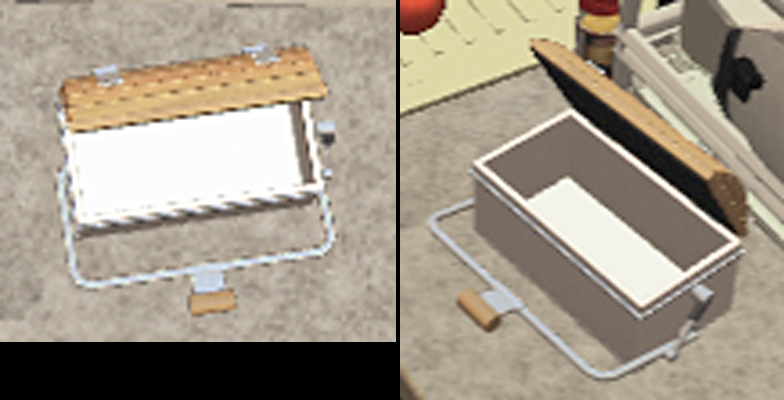

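The crop shows the box's rim corners and the bail grip clearly (top: 78,213 and 320,185; side: 474,168, 642,308 and 740,240). The grip is at (212,301) in the top half and (478,309) in the side half. Next I'll fit the box pose to these.

Run:
```python
from h import *
from scipy.optimize import least_squares
T=load('top0');S=load('side0')
t=lambda u,v:(u/3.6+255,v/3.6+165); s=lambda u,v:((u-400)/3.2+235,v/3.2+170)
FL=[-52,98,78];FR=[-52,-98,78];BR=[52,-98,78];BL=[52,98,78]
g=[-126*np.cos(.2),0,14+126*np.sin(.2)]
ob=[(T,FL,t(78,213)),(T,FR,t(320,185)),(S,FL,s(474,168)),(S,FR,s(642,308)),(S,BR,s(740,240)),(S,BL,s(574,110)),(T,g,t(212,301)),(S,g,s(478,309))]
def W(p,q): return R.from_euler('z',p[2]).apply(q)+[p[0],p[1],0]
f=lambda p:np.concatenate([proj(c,W(p,q))[0]-o for c,q,o in ob])
r=least_squares(f,[550,-200,0],x_scale=[100,100,.1]); print(r.x,np.degrees(r.x[2]),r.fun.reshape(-1,2).round(1).tolist())
print('grip',W(r.x,g))
for a in (.9,1,1.1): # lid front
    P=[52-104*np.cos(a),0,80+104*np.sin(a)]
    q=[proj(c,W(r.x,[P[0],98,P[2]]))[0] for c in (T,S)]+[proj(c,W(r.x,[P[0],-98,P[2]]))[0] for c in (T,S)]
    print(a,W(r.x,P), ((q[0]-[255,165])*3.6).round(),((q[1]-[235,170])*3.2+[400,0]).round(),((q[2]-[255,165])*3.6).round(),((q[3]-[235,170])*3.2+[400,0]).round())
for n,c in(('T',T),):
  print('onion',atz(c,383,184,40),'jar',atz(c,238,158,100),'peeler',atz(c,160,252,9),'tall thing',atz(c,418,251,80))
```

```text
[ 5.65713735e+02 -2.00973740e+02  1.56743299e-01] 8.98072951135176 [[-0.4, 2.4], [0.9, 0.7], [-0.0, -2.3], [0.2, -0.1], [1.4, 0.7], [-0.0, -1.1], [-0.5, -0.3], [0.6, 0.4]]
grip [ 443.73920258 -220.25055729   39.03233568]
0.9 [ 553.22134425 -202.94803377  161.4659986 ] [ 70. 152.] [514.  59.] [330. 117.] [692. 201.]
1 [ 561.57367822 -201.62803352  167.51298242] [ 69. 140.] [523.  49.] [330. 104.] [702. 190.]
1.1 [ 570.48057566 -200.22039023  172.68556545] [ 67. 126.] [532.  39.] [329.  91.] [712. 179.]
onion [ 638.10076183 -426.19346276   40.        ] jar [6.90895415e+02 3.22287864e-01 1.00000000e+02] peeler [427.60955504 227.00645538   9.        ] tall thing [ 436.06749818 -513.13228229   80.        ]
```

```bash
cat >> h.py <<'E'
def Rt(psi,tilt):
    p,t=np.radians([psi,tilt]); c,s=np.cos(t),np.sin(t)
    x=[c*np.cos(p),c*np.sin(p),s]; z=[s*np.cos(p),s*np.sin(p),-c]
    return np.c_[x,np.cross(z,x),z]
def inc(P,psi,tilt,back=0,cur=None):
    "P: where the TCP goes, less `back` mm along the tool axis; prints the row; returns the pose"
    if cur is None:
        s=ctrl.sense(); cur=(s['eef_pos'],R.from_quat(np.roll(s['ee_rot'],-1)).as_matrix())
    M=Rt(psi,tilt); P=np.array(P,float)-back*M[:,2]
    d=cur[1].T@(P-cur[0])/10; w=np.degrees(R.from_matrix(cur[1].T@M).as_rotvec())
    print(d.round(2).tolist(),w.round(1).tolist(),'rows',round(max(np.linalg.norm(d)/6.25,np.linalg.norm(w)/10.7),1),'tcp',P.round()); return P,M
BX=np.array([565.7,-201.0]);BY=9.0
def box(x,y,z): return R.from_euler('z',BY,degrees=True).apply([x,y,z])+[*BX,0]
E
python3 -c "
from h import *
z=Rt(9,30)[:,2]
inc(np.array([577,153,33])+z*17,9,30,back=110)"
```

```text
[-46.62, -23.14, 11.74] [-40.1, 9.3, 149.5] rows 14.5 tcp [531. 146. 114.]
```

Emit:
step_arm(
  increments=[
    [[-46.6,-23.1,11.7],[-40,9.3,149.5],100],
    [[-46.6,-23.1,11.7],[-40,9.3,149.5],100],
    [[-46.6,-23.1,11.7],[-40,9.3,149.5],100],
    [[-46.6,-23.1,11.7],[-40,9.3,149.5],100],
    [[-46.6,-23.1,11.7],[-40,9.3,149.5],100],
    [[-46.6,-23.1,11.7],[-40,9.3,149.5],100],
    [[-46.6,-23.1,11.7],[-40,9.3,149.5],100],
    [[-46.6,-23.1,11.7],[-40,9.3,149.5],100],
  ],
)

```text
time_s: 1.1
eef_pos: [508.9, 166.7, 121.1]
ee_rot: [-0.015, 0.759, 0.625, 0.181]
force: [0.2, 1.3, 1.1]
grip_width: 1.002
grip_force: 0.0
```

```bash
python3 -c "
from h import *
z=Rt(9,30)[:,2]
inc(np.array([577,153,33])+z*17,9,30,back=110);print(ctrl.sense()['joints'].round(2))"
```

```text
[-1.86, 2.43, 0.75] [-17.8, 4.1, 66.3] rows 6.4 tcp [531. 146. 114.]
[-0.03  0.32  1.86  0.39  0.74 -0.09]
```

Emit:
step_arm(
  increments=[
    [[-1.9,2.4,0.75],[-17.8,4.1,66.3],100],
    [[-1.9,2.4,0.75],[-17.8,4.1,66.3],100],
    [[-1.9,2.4,0.75],[-17.8,4.1,66.3],100],
    [[-1.9,2.4,0.75],[-17.8,4.1,66.3],100],
    [[-1.9,2.4,0.75],[-17.8,4.1,66.3],100],
    [[-1.9,2.4,0.75],[-17.8,4.1,66.3],100],
    [[-1.9,2.4,0.75],[-17.8,4.1,66.3],100],
    [[-1.9,2.4,0.75],[-17.8,4.1,66.3],100],
  ],
)

```text
time_s: 2.1
eef_pos: [529.4, 147.7, 113.7]
ee_rot: [-0.021, 0.963, 0.08, 0.257]
force: [-0.1, 0.2, 0.4]
grip_width: 1.003
grip_force: 0.0
```

```bash
python3 -c "
from h import *
s=ctrl.sense();print(s['joints'].round(2),s['eef_pos'],R.from_quat(np.roll(s['ee_rot'],-1)).as_matrix().round(2).tolist(),Rt(9,30).round(2).tolist())
c=cap('wrist','w1');print(proj(c,[577,153,33]),proj(c,s['eef_pos']))
z=Rt(9,30)[:,2]
inc(np.array([577,153,33])+z*17,9,30)"
```

```text
[0.03 0.3  1.98 0.19 0.36 1.27] [529.35770637 147.69637541 113.67533048] [[0.85, 0.16, 0.49], [0.14, -0.99, 0.08], [0.5, 0.0, -0.87]] [[0.86, 0.16, 0.49], [0.14, -0.99, 0.08], [0.5, 0.0, -0.87]]
[[287.77519232 208.65761715]] [[284.50640507 276.51559833]]
[0.11, 0.23, 11.08] [-0.2, 0.1, 0.5] rows 1.8 tcp [585. 154.  18.]
```

View pics/w1.png

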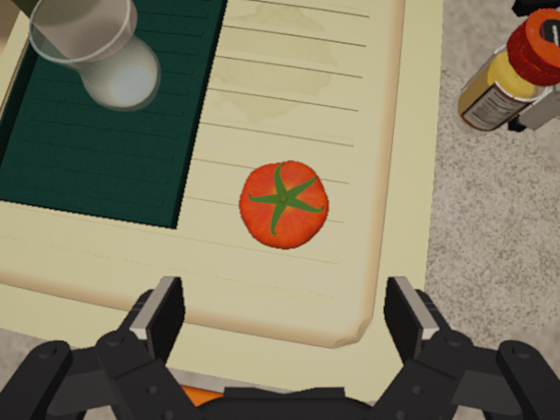

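The wrist view shows the tomato centred at (284,204) between the fingers (160..408, middle 284), so no sideways correction is needed, only about 3 mm forward.

Emit:
step_arm(
  increments=[
    [[0.1,0,5.5],[0,0,0],100],
    [[0.3,0,9],[0,0,0],100],
    [[0.3,0,11],[0,0,0],100],
    [[0.3,0,11],[0,0,0],100],
    [[0.3,0,11],[0,0,0],50],
    [[0.3,0,11],[0,0,0],50],
    [[0.3,0,11],[0,0,0],50],
    [[0.3,0,11],[0,0,0],50],
  ],
  squeeze=35,
)

```text
time_s: 3.15
eef_pos: [586.9, 156.7, 21.8]
ee_rot: [-0.02, 0.962, 0.079, 0.259]
force: [-2.8, -1.0, 5.8]
grip_width: 0.694
grip_force: 36.2
```

```bash
python3 -c "
from h import *
inc([540,130,110],9,30); inc(box(-75,40,190),9,30); inc(box(4,40,62),9,30)"
```

```text
[0.05, 1.88, -10.16] [-0.1, -0.1, 0.4] rows 1.7 tcp [540. 130. 110.]
[-4.9, 30.92, -22.23] [-0.1, -0.1, 0.4] rows 6.1 tcp [ 485. -173.  190.]
[-4.49, 30.95, -7.19] [-0.1, -0.1, 0.4] rows 5.1 tcp [ 563. -161.   62.]
```

Emit:
step_arm(
  increments=[
    [[0,1,-6],[0,0,0],50],
    [[0,2,-11],[0,0,0],50],
    [[-1.5,6,-14],[0,0,0],50],
    [[-2.5,12,-17],[0,0,0],50],
    [[-3.5,18,-20],[0,0,0],50],
    [[-4.9,24,-22.2],[0,0,0],50],
    [[-4.9,29,-22.2],[0,0,0],50],
    [[-4.9,30.9,-22.2],[0,0,0],50],
  ],
)

```text
time_s: 4.15
eef_pos: [485.0, -176.2, 189.3]
ee_rot: [-0.019, 0.963, 0.077, 0.258]
force: [0.4, 0.3, -0.7]
grip_width: 0.692
grip_force: 38.5
```

```bash
python3 -c "
from h import *
s=ctrl.sense();print(s['joints'].round(2),s['eef_pos'],s['grip_force'],s['grip_width'])
c=cap('wrist','w2');
inc(box(4,40,62),9,30)"
```

```text
[-0.79  0.14  1.93  0.58  0.83  0.28] [ 484.96513007 -176.22030881  189.27392254] 38.536470578983426 0.6921911969290019
[0.54, -0.34, 14.97] [0.1, -0.0, 0.2] rows 2.4 tcp [ 563. -161.   62.]
```

View pics/w2.png

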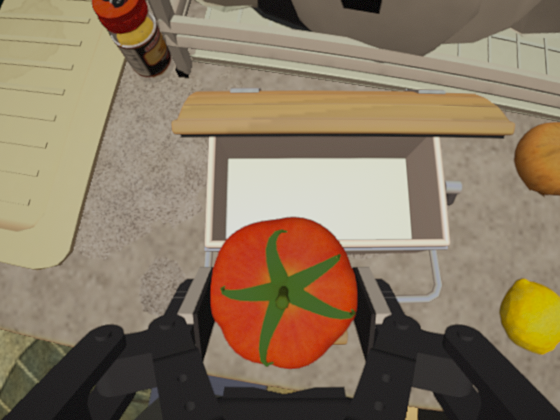

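Wrist view: tomato is held. The box front rim corners are at (206,245) and (447,247), and the inner floor back corners near (228,158) and (407,158).

Run:
```python
from h import *
from scipy.optimize import least_squares
W_=load('w2')
ob=[([-52,98,78],(206,247)),([-52,-98,78],(447,249)),([46,92,6],(228,158)),([46,-92,6],(407,158))]
W=lambda p,q:R.from_euler('z',p[2]).apply(q)+[p[0],p[1],0]
f=lambda p,o=ob:np.concatenate([proj(W_,W(p,q))[0]-x for q,x in o])
for o in (ob[:2],ob):
    r=least_squares(lambda p:f(p,o),[566,-201,.157],x_scale=[100,100,.1]);print(r.x,np.degrees(r.x[2]),r.fun.round(1))
p=[565.7,-201,.157]
print(f(p).round(1), [proj(W_,W(p,[52-104*np.cos(a),y,80+104*np.sin(a)])).round() for a in (.9,1,1.1) for y in(98,-98)])
```

```text
[ 5.64372927e+02 -1.98979016e+02  1.50326218e-01] 8.613057846380054 [-3.4 -0.2  3.5 -0.3]
[ 5.64972266e+02 -1.98916874e+02  1.53535595e-01] 8.79694158749667 [-3.1 -0.5  3.7 -1.4  0.9  0.2 -1.5  2. ]
[-0.1 -0.6  6.5 -2.3  2.9  0.2  0.3  1.4] [array([[178., 164.]]), array([[512., 167.]]), array([[176., 146.]]), array([[516., 150.]]), array([[175., 128.]]), array([[519., 132.]])]
```

Emit:
step_arm(
  increments=[
    [[0.2,-0.4,5],[0,0,0],50],
    [[0.4,-0.4,10],[0,0,0],50],
    [[0.5,-0.4,13],[0,0,0],50],
    [[0.5,-0.4,15],[0,0,0],50],
    [[0.5,-0.4,15],[0,0,0],50],
    [[0.5,-0.4,15],[0,0,0],80],
    [[0.5,-0.4,15],[0,0,0],80],
    [[0.5,-0.4,15],[0,0,0],80],
  ],
)

```text
time_s: 5.2
eef_pos: [562.9, -156.5, 61.6]
ee_rot: [-0.02, 0.963, 0.079, 0.258]
force: [-0.2, -0.0, -0.1]
grip_width: 0.804
grip_force: 0.0
```

```bash
sed -i 's/^BX=.*/BX=np.array([565.2,-199.8]);BY=8.8/' h.py; python3 -c "
from h import *
z=Rt(19,30)[:,2]
inc(np.array([482.5,-412,29])+z*17,19,30,back=110)"
```

```text
[-12.05, 24.7, -12.45] [4.9, -0.0, -8.3] rows 4.8 tcp [ 439. -427.  110.]
```

```bash
python3 -c "
from h import *
T=load('top0');S=load('side0')
for z in (40,60,80,100,120): print(z,atz(T,418,251,z).round(),atz(S,332,370,z).round(), (atz(T,433,251,z)-atz(T,403,251,z)).round())
z=Rt(10,30)[:,2]
inc(np.array([482.5,-412,29])+z*17,10,30,back=110)"
```

```text
40 [ 441. -525.   40.] [ 436. -528.   40.] [  1. -89.   0.]
60 [ 438. -519.   60.] [ 427. -536.   60.] [  1. -88.   0.]
80 [ 436. -513.   80.] [ 419. -544.   80.] [  1. -86.   0.]
100 [ 434. -507.  100.] [ 411. -553.  100.] [  1. -85.   0.]
120 [ 432. -502.  120.] [ 402. -561.  120.] [  1. -84.   0.]
[-12.11, 23.97, -12.48] [0.4, -0.0, -0.5] rows 4.7 tcp [ 437. -420.  110.]
```

Emit:
step_arm(
  increments=[
    [[0,0,-6],[0,0,0],80],
    [[0,0,-12],[0,0,0],100],
    [[-2,3,-15],[0,0,0],100],
    [[-6,9,-15],[2,0,-4],100],
    [[-9,15,-14],[4.9,0,-8.3],100],
    [[-12,21,-12.5],[4.9,0,-8.3],100],
    [[-12,24.7,-12.5],[4.9,0,-8.3],100],
    [[-12,24.7,-12.5],[4.9,0,-8.3],100],
  ],
)

```text
time_s: 6.2
eef_pos: [437.9, -430.0, 108.3]
ee_rot: [-0.043, 0.953, 0.158, 0.255]
force: [-0.2, 0.8, 0.7]
grip_width: 0.998
grip_force: 0.0
```

```bash
python3 -c "
from h import *
s=ctrl.sense();print(s['joints'].round(2),s['eef_pos'])
c=cap('wrist','w3');print(proj(c,[482.5,-412,29]),proj(c,s['eef_pos']))
z=Rt(19,30)[:,2]
inc(np.array([482.5,-412,29])+z*17,19,30)"
```

```text
[-1.18  0.57  1.55  0.6   1.07 -0.25] [ 437.86951664 -429.99379815  108.31156493]
[[280.88739557 208.13593055]] [[284.94559056 276.6347498 ]]
[0.08, -0.06, 10.96] [-0.0, 0.0, -0.1] rows 1.8 tcp [ 491. -409.   14.]
```

View pics/w3.png

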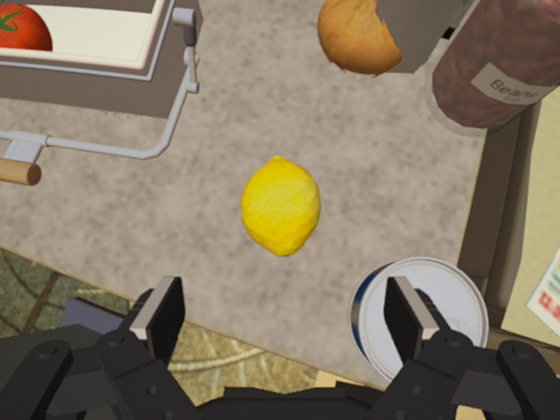

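The lemon is at (281,207), as predicted, with its long axis nearly vertical in the image. The tomato is visible in the box at the left (20,30). Grasping now.

Emit:
step_arm(
  increments=[
    [[0.1,-0.15,5.5],[0,0,0],100],
    [[0.1,-0.15,9],[0,0,0],100],
    [[0.1,-0.15,11],[0,0,0],100],
    [[0.1,-0.15,11],[0,0,0],100],
    [[0.1,-0.15,11],[0,0,0],40],
    [[0.1,-0.15,11],[0,0,0],40],
    [[0.1,-0.15,11],[0,0,0],40],
    [[0.1,-0.15,11],[0,0,0],40],
  ],
)

```text
time_s: 7.25
eef_pos: [491.0, -408.4, 16.4]
ee_rot: [-0.042, 0.953, 0.159, 0.256]
force: [-2.2, 0.3, 6.2]
grip_width: 0.631
grip_force: 36.4
```

```bash
python3 -c "
from h import *
print(ctrl.sense()['grip_width'])
inc(box(-75,-45,190),8.8,30); inc(box(4,-45,62),8.8,30)"
```

```text
0.630718026694515
[13.56, -14.18, -12.25] [-5.0, -0.0, 8.8] rows 3.7 tcp [ 498. -256.  190.]
[13.89, -12.81, 2.73] [-5.0, -0.0, 8.8] rows 3.1 tcp [ 576. -244.   62.]
```

Emit:
step_arm(
  increments=[
    [[2,0,-6],[0,0,0],40],
    [[6,-2,-11],[0,0,0],40],
    [[10,-6,-13],[-2,0,4],40],
    [[13.5,-11,-12.5],[-5,0,8.8],40],
    [[13.6,-13.6,-12.2],[-5,0,8.8],40],
    [[13.6,-13.6,-12.2],[-5,0,8.8],40],
    [[13.6,-13.6,-12.2],[-5,0,8.8],40],
  ],
)

```text
time_s: 8.12
eef_pos: [500.6, -261.4, 188.8]
ee_rot: [-0.02, 0.963, 0.074, 0.258]
force: [0.4, -0.1, -0.7]
grip_width: 0.636
grip_force: 38.4
```

```bash
python3 -c "
from h import *
s=ctrl.sense();print(s['grip_width'],s['eef_pos'])
inc(box(4,-42,72),8.8,30)
c=cap('top','t1');
for y in (40,-42): print(y,proj(c,box(0,y,39)))"
```

```text
0.6359978436985001 [ 500.60538944 -261.37542072  188.80409628]
[0.86, -0.89, 13.98] [-0.0, 0.0, -0.0] rows 2.2 tcp [ 576. -241.   72.]
40 [[292.97616092 208.57382353]]
-42 [[320.73389712 204.88340016]]
```

Emit:
step_arm(
  increments=[
    [[0.3,-0.9,4.5],[0,0,0],40],
    [[0.6,-0.9,9],[0,0,0],40],
    [[0.9,-0.9,12],[0,0,0],40],
    [[0.9,-0.9,14],[0,0,0],40],
    [[0.9,-0.9,14],[0,0,0],40],
    [[0.9,-0.9,14],[0,0,0],74],
    [[0.9,-0.9,14],[0,0,0],74],
    [[0.9,-0.9,14],[0,0,0],74],
  ],
)

```text
time_s: 9.18
eef_pos: [576.0, -239.7, 72.3]
ee_rot: [-0.02, 0.963, 0.074, 0.258]
force: [0.5, -0.1, 0.4]
grip_width: 0.744
grip_force: 0.0
```

Emit:
step_arm(
  increments=[
    [[0,0,-3],[0,0,0],74],
    [[0,0,-8],[0,0,0],74],
    [[0,0,-14],[0,0,0],60],
    [[0,0,-18],[0,0,0],0],
    [[0,0,-18],[0,0,0],0],
  ],
)

```text
time_s: 9.8
eef_pos: [487.1, -254.5, 230.5]
ee_rot: [-0.018, 0.963, 0.074, 0.259]
force: [0.2, 1.0, -0.1]
grip_width: 0.183
grip_force: 0.0
```

```bash
python3 -c "
from h import *
s=ctrl.sense();print(s['grip_width'],s['eef_pos'],s['joints'].round(2))
c=cap('wrist','w4')
"
```

```text
0.18332823788148825 [ 487.05619359 -254.52450227  230.54287192] [-0.91  0.19  1.76  0.55  0.99  0.25]
```

View pics/w4.png

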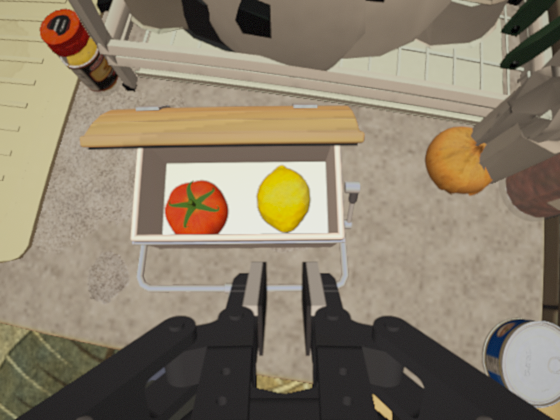

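Wrist view: the tomato (196,208) and lemon (284,198) both lie in the box, and the lid is still open. Next I'll close it from behind with shut fingers.

```bash
cat > lid.py <<'E'
from h import *
import sys
def tcp(a,r=90,clear=0):
    h=24-16*((r-52)/52)**2+clear; c,s=np.cos(a),np.sin(a)
    return np.array([52-r*c+h*s+11*np.cos(np.pi/6), 80+r*s+h*c+11*.5])
def go(x,z,y=0): inc(box(x,y,z),8.8,30)
if __name__=='__main__':
    go(-40,265); go(0,265)
    p=tcp(1.1,90,8); u=np.array([-.5,.866]); go(*(p+50*u)); go(*p)
    print(p)
E
python3 lid.py
```

```text
[5.76, -4.14, -0.89] [0.0, -0.0, 0.0] rows 1.1 tcp [ 526. -206.  265.]
[9.22, -4.14, 1.12] [0.0, -0.0, 0.0] rows 1.6 tcp [ 565. -200.  265.]
[8.39, -4.15, 5.87] [0.0, -0.0, 0.0] rows 1.8 tcp [ 582. -197.  220.]
[8.39, -4.15, 10.87] [0.0, -0.0, 0.0] rows 2.3 tcp [ 606. -193.  176.]
[ 41.60645085 176.34804125]
```

Emit:
step_arm(
  increments=[
    [[5.8,-4.1,-0.9],[0,0,0],0],
    [[9.2,-4.1,1.1],[0,0,0],0],
    [[9.2,-4.1,5],[0,0,0],0],
    [[9.1,-4.1,9],[0,0,0],0],
    [[8.8,-4.1,10.9],[0,0,0],0],
    [[8.6,-4.1,10.9],[0,0,0],0],
  ],
)

```text
time_s: 10.6
eef_pos: [608.0, -192.5, 174.5]
ee_rot: [-0.022, 0.963, 0.074, 0.257]
force: [0.7, -0.3, -0.7]
grip_width: 0.001
grip_force: 0.0
```

```bash
python3 -c "
from lid import *
print(ctrl.sense()['eef_pos'],ctrl.sense()['force'],ctrl.sense()['joints'].round(2))
for a in (1.0,.85,.7,.55,.4,.25,.1,0,-.04): go(*tcp(a))"
```

```text
[ 607.98876404 -192.45303548  174.50324458] [ 0.67378938 -0.32360799 -0.70509488] [-0.64  0.41  1.61  0.52  0.81  0.48]
[-1.76, 0.07, -0.44] [-0.2, 0.2, -0.0] rows 0.3 tcp [ 591. -196.  170.]
[-3.13, 0.07, -0.51] [-0.2, 0.2, -0.0] rows 0.5 tcp [ 579. -198.  163.]
[-4.49, 0.07, -0.36] [-0.2, 0.2, -0.0] rows 0.7 tcp [ 568. -199.  155.]
[-5.82, 0.07, -0.02] [-0.2, 0.2, -0.0] rows 0.9 tcp [ 558. -201.  146.]
[-7.07, 0.08, 0.52] [-0.2, 0.2, -0.0] rows 1.1 tcp [ 550. -202.  135.]
[-8.24, 0.08, 1.24] [-0.2, 0.2, -0.0] rows 1.3 tcp [ 544. -203.  123.]
[-9.28, 0.08, 2.13] [-0.2, 0.2, -0.0] rows 1.5 tcp [ 539. -204.  110.]
[-9.89, 0.09, 2.8] [-0.2, 0.2, -0.0] rows 1.6 tcp [ 537. -204.  101.]
[-10.12, 0.09, 3.09] [-0.2, 0.2, -0.0] rows 1.7 tcp [ 537. -204.   97.]
```

Emit:
step_arm(
  increments=[
    [[-1.8,0,-0.4],[0,0,0],0],
    [[-3.1,0,-0.5],[0,0,0],0],
    [[-4.5,0,-0.4],[0,0,0],0],
    [[-5.8,0,0],[0,0,0],0],
    [[-7.1,0,0.5],[0,0,0],0],
    [[-8.2,0,1.2],[0,0,0],0],
    [[-9.3,0,2.1],[0,0,0],0],
    [[-9.9,0,2.7],[0,0,0],0],
  ],
)

```text
time_s: 11.6
eef_pos: [536.4, -204.5, 103.5]
ee_rot: [-0.02, 0.963, 0.074, 0.258]
force: [-2.3, -1.3, 1.1]
grip_width: 0.001
grip_force: 1.1
```

```bash
python3 -c "
from lid import *
print(ctrl.sense()['eef_pos'],ctrl.sense()['force'])
go(*tcp(-.03));cap('side','s2')"
python3 - <<'E'
import cv2
a=cv2.imread('pics/s2.png')[140:300,200:380]; cv2.imwrite('pics/s2c.png',cv2.resize(a,None,fx=3,fy=3,interpolation=2))
E
```

```text
[ 536.42401571 -204.49543357  103.47296518] [-2.30576135 -1.30403069  1.13087587]
[-0.24, -0.02, 0.47] [-0.1, 0.0, -0.0] rows 0.1 tcp [ 537. -204.   98.]
```

View pics/s2c.png

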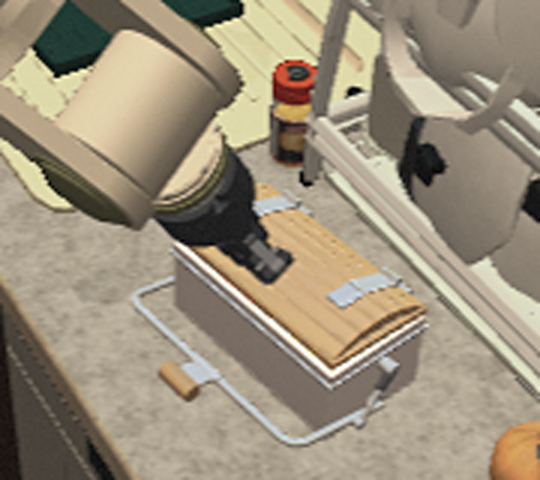

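The side crop shows the lid down on the rim, with the fingertips on it near (270,262) and the bail still low. I'll press a little to make sure it is shut.

Emit:
step_arm(
  increments=[
    [[-0.2,0,0.4],[0,0,0],0],
    [[-0.4,0,0.8],[0,0,0],0],
    [[-0.4,0,0.8],[0,0,0],0],
  ],
)

```text
time_s: 12.02
eef_pos: [537.9, -204.4, 99.0]
ee_rot: [-0.02, 0.962, 0.076, 0.26]
force: [-38.1, 6.4, 50.6]
grip_width: -0.001
grip_force: 32.4
```

```bash
cat > bail.py <<'E'
from h import *
def g(a,fwd=14,dx=0):
    th=a+.2; z=Rt(BY,30)[:,2]
    return box(-126*np.cos(th)+dx,0,14+126*np.sin(th))+fwd*z
E
python3 -c "
from bail import *
inc(g(0)+[0,0,0],BY,30,back=110);inc(g(0),BY,30)"
```

```text
[-11.26, -0.08, -9.24] [-0.0, -0.2, 0.2] rows 2.3 tcp [ 396. -226.  122.]
[-11.3, -0.08, 1.76] [-0.0, -0.2, 0.2] rows 1.8 tcp [ 450. -218.   27.]
```

Emit:
step_arm(
  increments=[
    [[0,0,-6],[0,0,0],0],
    [[-4,0,-11],[0,0,0],50],
    [[-9,0,-11],[0,0,0],75],
    [[-11,0,-9.8],[0,0,0],75],
    [[-11,0,-9.8],[0,0,0],75],
    [[-11,0,-9.8],[0,0,0],75],
  ],
)

```text
time_s: 12.78
eef_pos: [395.7, -226.5, 125.2]
ee_rot: [-0.02, 0.963, 0.075, 0.258]
force: [0.8, -0.2, -0.5]
grip_width: 0.749
grip_force: 0.0
```

```bash
python3 -c "
from bail import *
s=ctrl.sense();print(s['eef_pos'],s['joints'].round(2),s['grip_width'])
c=cap('wrist','w5'); P=g(0,0); print(proj(c,P),proj(c,P-18*Rt(BY,30)[:,1]),proj(c,P+18*Rt(BY,30)[:,1]))
print([proj(c,box(-52,y,78)).round() for y in(98,-98)])
inc(g(0),BY,30)"
```

```text
[ 395.65586505 -226.45755013  125.17584418] [-1.06  0.16  2.12  0.71  0.8  -0.14] 0.7490550738991241
[[283.84561086 209.92463501]] [[258.9212849  209.87346623]] [[308.77169091 209.97463596]]
[array([[138.,  94.]]), array([[430.,  94.]])]
[-0.14, -0.02, 11.26] [-0.1, 0.0, 0.1] rows 1.8 tcp [ 450. -218.   27.]
```

View pics/w5.png

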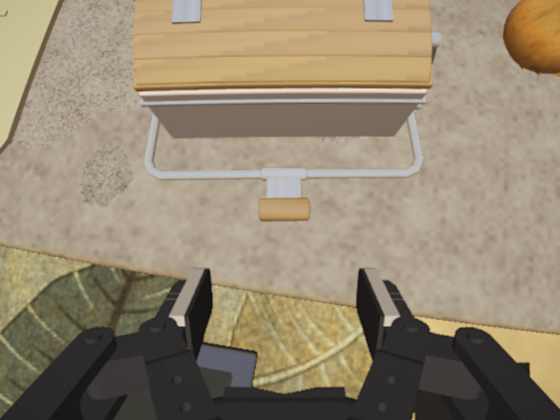

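The barrel is at (259..309, 209), exactly as predicted, so I'll grasp it.

Emit:
step_arm(
  increments=[
    [[-0.1,0,5.5],[0,0,0],75],
    [[-0.1,0,9],[0,0,0],75],
    [[-0.1,0,11.3],[0,0,0],75],
    [[-0.1,0,11.3],[0,0,0],75],
    [[-0.1,0,11.3],[0,0,0],20],
    [[-0.1,0,11.3],[0,0,0],20],
    [[-0.1,0,11.3],[0,0,0],20],
    [[-0.1,0,11.3],[0,0,0],20],
  ],
  squeeze=60,
)

```text
time_s: 13.82
eef_pos: [449.8, -217.9, 27.2]
ee_rot: [-0.02, 0.963, 0.075, 0.258]
force: [-3.7, 0.2, 5.7]
grip_width: 0.407
grip_force: 58.9
```

```bash
python3 -c "
from bail import *
s=ctrl.sense();print(s['eef_pos'],s['force'],s['grip_width']*85)
P0=g(0); M=R.from_quat(np.roll(s['ee_rot'],-1)).as_matrix()
for a in np.r_[np.arange(.12,1.85,.12),1.82,1.86]: print(round(a,2),(Rt(BY,30).T@(g(a)-P0)/10).round(1).tolist(),g(a).round())"
```

```text
[ 449.82994036 -217.85770095   27.15950593] [-3.74141537  0.20114636  5.69630063] 34.61922448956919
0.12 [1.1, 0.0, -1.1] [ 454. -217.   42.]
0.24 [2.3, -0.0, -2.0] [ 459. -216.   56.]
0.36 [3.5, -0.0, -2.8] [ 467. -215.   69.]
0.48 [4.9, -0.0, -3.4] [ 475. -214.   81.]
0.6 [6.4, -0.0, -3.9] [ 485. -212.   92.]
0.72 [7.8, 0.0, -4.2] [ 497. -210.  102.]
0.84 [9.4, 0.0, -4.3] [ 509. -208.  111.]
0.96 [10.9, -0.0, -4.2] [ 522. -206.  117.]
1.08 [12.3, -0.0, -3.9] [ 536. -204.  123.]
1.2 [13.8, 0.0, -3.5] [ 551. -202.  126.]
1.32 [15.2, -0.0, -2.9] [ 566. -200.  128.]
1.44 [16.5, -0.0, -2.1] [ 581. -197.  128.]
1.56 [17.7, -0.0, -1.2] [ 596. -195.  126.]
1.68 [18.8, 0.0, -0.1] [ 610. -193.  122.]
1.8 [19.7, 0.0, 1.0] [ 624. -191.  116.]
1.82 [19.9, -0.0, 1.2] [ 626. -190.  115.]
1.86 [20.1, -0.0, 1.7] [ 631. -190.  113.]
```

Emit:
step_arm(
  increments=[
    [[1.1,0,-1.1],[0,0,0],20],
    [[2.3,0,-2],[0,0,0],20],
    [[3.5,0,-2.8],[0,0,0],20],
    [[4.9,0,-3.4],[0,0,0],20],
    [[6.4,0,-3.9],[0,0,0],20],
    [[7.8,0,-4.2],[0,0,0],20],
    [[9.4,0,-4.3],[0,0,0],20],
    [[9.4,0,-4.3],[0,0,0],20],
  ],
)

```text
time_s: 14.82
eef_pos: [508.7, -208.2, 110.5]
ee_rot: [-0.02, 0.963, 0.075, 0.257]
force: [-6.3, 0.9, 2.0]
grip_width: 0.4
grip_force: 63.3
```

Emit:
step_arm(
  increments=[
    [[1.5,0,0.1],[0,0,0],20],
    [[2.9,0,0.4],[0,0,0],20],
    [[4.4,0,0.8],[0,0,0],20],
    [[5.8,0,1.4],[0,0,0],20],
    [[7.1,0,2.2],[0,0,0],20],
    [[8.3,0,3.1],[0,0,0],20],
    [[9.4,0,4.2],[0,0,0],20],
    [[10.4,0,5.4],[0,0,0],20],
  ],
)

```text
time_s: 15.82
eef_pos: [625.4, -189.2, 117.0]
ee_rot: [-0.022, 0.963, 0.075, 0.259]
force: [-2.3, 3.7, 2.8]
grip_width: 0.398
grip_force: 85.2
```

Emit:
step_arm(
  increments=[
    [[0.1,0,0.1],[0,0,0],20],
    [[0.1,0,0.1],[0,0,0],20],
  ],
)

```text
time_s: 16.08
eef_pos: [626.4, -189.1, 116.4]
ee_rot: [-0.021, 0.963, 0.076, 0.258]
force: [-0.1, 9.1, 7.3]
grip_width: 0.396
grip_force: 89.4
```

Emit:
step_arm(
  increments=[
    [[0,0,0],[0,0,0],80],
    [[0,0,0],[0,0,0],80],
    [[0,0,0],[0,0,0],80],
    [[0,0,-4],[0,0,0],80],
    [[0,0,-9],[0,0,0],80],
    [[-2,0,-15],[0,0,0],80],
    [[-4,0,-18],[0,0,0],80],
    [[-4,0,-18],[0,0,0],80],
  ],
)

```text
time_s: 17.08
eef_pos: [502.2, -210.5, 252.5]
ee_rot: [-0.019, 0.963, 0.074, 0.259]
force: [0.2, 1.1, -0.6]
grip_width: 0.806
grip_force: 0.0
```

```bash
python3 -c "
from bail import *
s=ctrl.sense();print(s['eef_pos'],s['force'])
c=cap('wrist','w6'); print([ (a,proj(c,g(a,0)).round().tolist()) for a in(1.37,1.7,1.82)])"
```

```text
[ 502.18500235 -210.46734768  252.52760444] [ 0.18274216  1.11609314 -0.58583104]
[(1.37, [[283.0, 197.0]]), (1.7, [[283.0, 152.0]]), (1.82, [[283.0, 139.0]])]
```

View pics/w6.png

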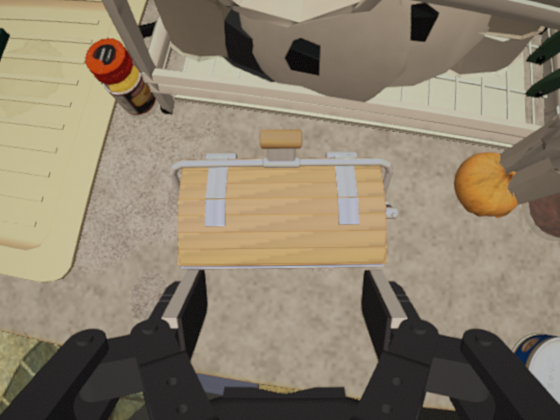

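The barrel at (281,138) matches the 1.82 rad stop position (283,139). The lid is shut, the bail is clamped and the arm is clear, so I'm handing in.

```bash
python3 -c "
from rig import ctrl
print(ctrl.finish_job())"
```

```text
the job is handed in; nothing more can be done
None
```

The lemon and tomato are in the box, the lid is shut, the bail is past dead centre against its stop, and the job was handed in at about 17 s of the 72 s allowed; no verdict was returned.

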